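# Clean the socket, then hold the cranked lever level over its fixture

## Robot

A 6-joint arm with a two-finger parallel gripper is mounted at the origin on the work surface. World frame = base frame: x ahead of the robot, y to its left, z up, the work surface at z = 0. Lengths are in mm, angles in rad, forces in N, time in s.
With the tool pointing down it reaches from about 300 to 775 mm from the base axis. Payload 14.6 kg.
Tool frame: the origin (TCP) lies midway between the tips of the shut fingers; the grasp point (between the pads) lies 19 mm behind it; z points along the fingers, y is the direction in which the jaws open and shut (so a half turn about z gives the same grasp; the last joint's range is limited). The gripper opens to 94 mm and grips with 3 to 60 N. Pads are 16 mm wide; open, the fingers measure 119 mm over their backs; the gripper's body (75 mm by 177 mm) begins 78 mm behind the grasp point.
Start: joints at [-1.313, 0.3, 1.521, -0, 1.321, -0.067], TCP at [175.508, -521.235, 205.446] pointing down, gripper open.
Joint ranges: [-3.03, 3.03], [-0.79, 2.21], [0.23, 2.52], [-1.04, 4.18], [0, 3.07], [-2.55, 2.55]. Speed limits (rad/s): [2.22, 2.22, 2.57, 3.14, 3.14, 3.14].

## Interface

Orientations are given as [roll, pitch, yaw] about the fixed x, y, z axes, in that order (R = Rz(yaw) Ry(pitch) Rx(roll)).
In Python, from cell import manip, camera gives the robot as it stands. The module is installed in compiled form; this text tells all that it offers.
- The arm moves only by the tool jog_arm, never from a script. Its argument "commands" is a list of rows, each a list of 7 numbers: the shift along the world's x, y, z in units of 1 m (1.0 is 1 m), then the turn, a rotation vector about the world's x, y, z in units of 120 degrees (1.0 is 120 degrees), then the opening, from 0 (shut) to 1 (fully open). In form: [[x, y, z, ax, ay, az, grip], ...]. A call has exactly 10 rows; each row is the pose to reach, as a shift and turn from the pose commanded when the call began; what a row does not reach only later rows make up. A row lasts 1/8 s, in which the tool goes at most 62.5 mm and 10.7 degrees, less where a joint would pass 70% of its speed; a pose out of reach is approached as far as the arm can. A call with a number of a shift or a turn outside -1 to 1 is refused whole. A call with a gripper value outside its range is refused whole. The fingers move at their own pace and stop on an object; "grip_force" is the grip in N (left out, the last holds). Time passes only in rows, so rows that repeat a pose let the fingers close, or fill a call up. It gives the time, the measured TCP pose, the force and the opening at its end, in the units of the state.
- manip.read_state(): the state, without advancing time (a new reading comes with each control period).
- camera(name): name is "side" or "top"; returns a dict with "pixels" (384x512x3 uint8, blue, green, red), "vertical_fov" (degrees; the focal length in pixels is half the picture's height over the tangent of half this angle, whatever the lens; pixels are square), "cx", "cy" (the principal point, pixels), "k1" (the pictures are not rectified: a ray, as slopes to the right and down, at radius r is drawn at 1 + k1 r^2 times it, then the intrinsics apply), "rvec" (rotation vector, rad) and "tvec" (3), from world to camera coordinates, as OpenCV has them. Camera axes: x right, y down, z forward; pixel columns grow to the right and rows downward; lengths in mm; the calibration is good to about 2 mm. A picture is of the moment at which its call begins. There is no depth.
- manip.sign_off(): hands the job in, once; it reports no verdict.
The state is a dict: "clock": time; "joints": joint angles; "qd": joint speeds; "effort": joint torques, N m; "eef_pos": TCP position; "eef_rot": TCP orientation; "wrist_force": force on the tool from outside, world axes, zero at the start; "moment": the same for the moment, N m; "finger_gap": finger opening in mm.
Only numpy, scipy, OpenCV 4.12 (cv2) and the standard library are available. Lean on these libraries where they do the work, as an engineer would, in place of code of your own. Each camera call takes 0.05 s, during which the arm holds its last target.

## Task

Scrub out the socket of the bolted-down fixture with the tube brush - down to the bottom, up to the mouth and down to the bottom again - and hang the brush back in its rack hole, let go. Then pick up the cast-iron lever by its balance point and hold it level over the fixture, its big bore in line above the socket and its small eye above the rest post, about a finger's width clear of both, and finish still holding it there so that I can drop the pin through. Leave the hammer, the wooden block and the grinder where they lie.

Things in the scene. Friction and masses are not known exactly. Their poses are not given: they have to be found in the camera images.
- fixture: Dark grey cast-iron fixture bolted to the bench: base plate 290 x 96 x 16 mm, two upright posts, tops 70 mm above the bench. Thick post (54 mm across): the bored socket. Thin post (30 mm): the plain rest post, at x = 196, y = 14 mm. A rib 35 mm high joins them. Origin on the bench under the socket's axis; z up; x along the plate from the socket towards the rest post.
- socket_mouth (a point): Centre of the socket's open mouth, on the top face of the thick post, 70 mm above the bench. The bore is 32 mm across, upright, and closed 50 mm below the mouth. Axes as the fixture's.
- rest_top (a point): Centre of the flat top of the thin rest post, 70 mm above the bench.
- lever: Loose dark cast-iron lever, 0.54-0.82 kg, flat on the bench on its two end bosses, both 36 mm high: heavy hub 52 mm across with 30 mm through bore, small eye 28 mm across with 13 mm bore. Flat-sided web between, 12 mm thick, 9 to 27 mm above the underside: straight along x (y = 0) to x = 108 mm, then cranked to the eye. Origin: centre of hub bore at the underside; x to the eye end, z up.
- lever_bore (a point): Centre of the hub's bore at the lever's underside (same point as the lever's origin).
- lever_eye (a point): Centre of the eye's bore at the lever's underside, 196 mm along x and 14 mm along y from the hub's bore. Hub bore to eye is the same distance as socket to rest post.
- lever_balance (a point): Balance point (centre of mass) of the lever: in the straight part of the web, 68 mm along x from the hub's bore (3.6 mm towards +y, inside the web), 18 mm above the underside. Axes as the lever's. Gripped across the web here (along the lever's y) it hangs level.
- rack: Sheet-steel tool rack fixed to the bench: top plate 66 x 190 mm, its upper face 108 mm above the bench, open underneath, legs at its two ends. A 36 mm hole in its middle carries the brush; a punch stands 14 mm above the plate 64 mm to either side of the hole. Origin on the bench under the hole; y runs along the plate.
- rack_hole (a point): Centre of the rack's 36 mm hole, at the upper face of the plate.
- brush: Loose tube brush, 180 mm long, 0.1 kg, upright in the rack hole. Round wooden handle 24 mm across, its top 85 mm above the origin; round shoulder 48 mm across, 7 mm thick, whose flat underside rests on the rack; below it a 20 mm tapering nose (32 to 14 mm), wire stem, tapered bristle head 57 mm long, 24 mm across (soft ends to 29). Origin on the axis at the shoulder's underside; z up.
- brush_grip (a point): On the brush's axis in the handle, 45 mm above the shoulder's underside: a good place to grip.
- brush_tip (a point): Tip of the bristle head on the axis, 95 mm below the shoulder's underside.
- hammer: Bystander: hammer with wooden handle, 280 mm long, lying near the right edge of the bench. Origin on the bench under the middle of its length.
- block: Bystander: dark hardwood block 160 x 110 x 55 mm on the bench. Origin under its centre.
- grinder: Bystander: angle grinder lying on its back, disc (116 mm) up, 260 mm long overall, 86 mm high, at the far side of the bench. Origin on the bench under the disc's centre; its body runs along its +y.
Not all that is in view belongs to the job. Leave any pink look-alike of the brush alone. Leave any pink look-alike of the lever alone.

How it is judged:
By the outcome, as a careful person would: the job done as asked, in the order asked, and still so for the second after the job is handed in, while the arm keeps its last pose, push and grip.
It also fails if it takes over 72 s, if anything falls off the work surface, if the arm or the gripper's body presses on something with over 40 N, if the wrist force passes 120 N, or if a joint passes its speed limit or range.

## Working session

There is one attempt and no reset: what is moved stays moved. The work goes in short steps, Python scripts to look and compute and a tool call to move; the robot and the scene stay as the last step left them, time stands still between calls to the robot, and variables do not carry over. Pictures are saved under pics/ and viewed, and the job is handed in when it is done.

Besides the shell and the picture viewer there is one more tool, called after ">>>" by a JSON object that holds its "fn" and its "kwargs". jog_arm: Moves the arm, as the interface text tells. Its arguments: {"type":"object","properties":{"commands":{"type":"array","items":{"type":"array","items":{"type":"number"}}},"grip_force":{"type":"number"}},"required":["commands"]}

```bash
mkdir -p pics; ls
cat > h.py <<'E'
import numpy as np, cv2, json
from cell import manip, camera
def snap(n,tag):
    c=camera(n); cv2.imwrite(f'pics/{tag}.png',c['pixels']); 
    d={k:(np.array(v).tolist()) for k,v in c.items() if k!='pixels'}
    json.dump(d,open(f'cam_{n}.json','w')); return c
def cal(n):
    c=json.load(open(f'cam_{n}.json')); f=192/np.tan(np.radians(c['vertical_fov'])/2)
    R=cv2.Rodrigues(np.array(c['rvec'],float))[0]
    return f,c['cx'],c['cy'],c['k1'],R,np.array(c['tvec'],float).ravel()
def proj(n,P):
    f,cx,cy,k,R,t=cal(n); q=np.atleast_2d(P)@R.T+t; s=q[:,:2]/q[:,2:]; r2=(s**2).sum(1,keepdims=True)
    return s*(1+k*r2)*f+[cx,cy]
def ray(n,uv):
    f,cx,cy,k,R,t=cal(n); d=(np.array(uv,float)-[cx,cy])/f; s=d.copy()
    for _ in range(50): s=d/(1+k*(s@s))
    return -R.T@t, R.T@np.array([s[0],s[1],1])
def atz(n,uv,z):
    o,d=ray(n,uv); return o+d*(z-o[2])/d[2]
def crop(src,dst,x0,y0,w,h,s):
    im=cv2.imread(f'pics/{src}.png')[y0:y0+h,x0:x0+w]; cv2.imwrite(f'pics/{dst}.png',cv2.resize(im,None,fx=s,fy=s,interpolation=cv2.INTER_CUBIC))
E
python3 - <<'E'
from h import *
for n in('top','side'):
    snap(n,n+'0'); print(open(f'cam_{n}.json').read())
print(manip.read_state())
E
```

```text
pics
{"vertical_fov": 50.07135641088568, "cx": 244.55101115808068, "cy": 196.83411510513392, "k1": 0.007937462615283764, "rvec": [2.1473577560158628, -2.193373767274777, 0.1188282711802705], "tvec": [-13.203156819296474, 567.7210606402314, 1323.5920218235206]}
{"vertical_fov": 52.79586843125769, "cx": 258.6430850702079, "cy": 190.01387924502376, "k1": -0.002805398778491966, "rvec": [0.9592877346983922, -2.3222614421347663, 1.2031408144733053], "tvec": [398.97016939374913, 316.2798786091667, 952.8484483850048]}
{'clock': 0.1, 'joints': array([-1.31262486e+00,  3.00422039e-01,  1.52151394e+00, -1.80720382e-05,
        1.32070267e+00, -6.65821892e-02]), 'qd': array([-0.00171853, -0.00224126, -0.00103891,  0.00156705, -0.00032065,
       -0.0009445 ]), 'effort': array([ 2.20751237e-03, -5.32642043e+01, -3.53285193e+01,  7.09188008e-02,
        2.34881375e-02, -5.63643903e-05]), 'eef_pos': array([ 175.43325515, -521.02258418,  204.94164325]), 'eef_rot': array([-3.14054781e+00, -5.21272708e-05,  3.24758109e-01]), 'wrist_force': array([-0.34657283, -0.32617154, -0.88029488]), 'moment': array([ 0.02870693,  0.00799719, -0.02337082]), 'finger_gap': 94.08690125367399}
```

View pics/top0.png

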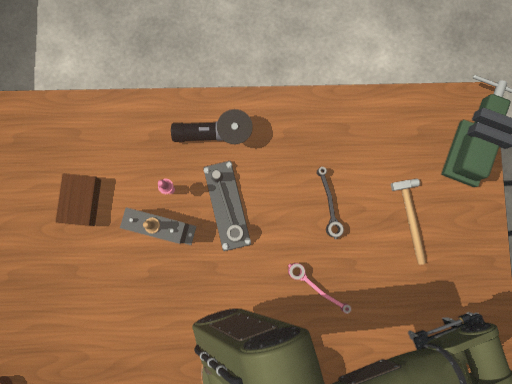

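View pics/side0.png

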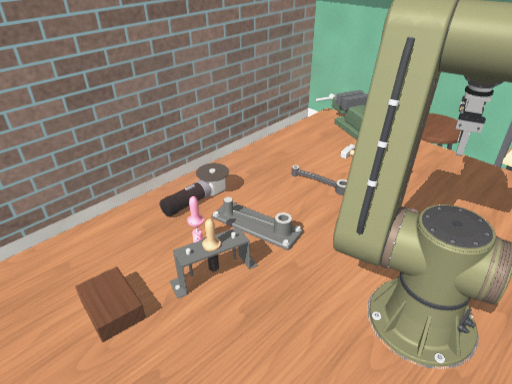

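Run:
```python
from h import *
crop('top0','t1',110,150,150,110,5.3)
crop('top0','t2',300,150,70,100,6)
crop('side0','s1',165,180,150,120,5.3)
crop('side0','s2',280,150,90,60,8)
```

```text
(no output)
```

View pics/t1.png

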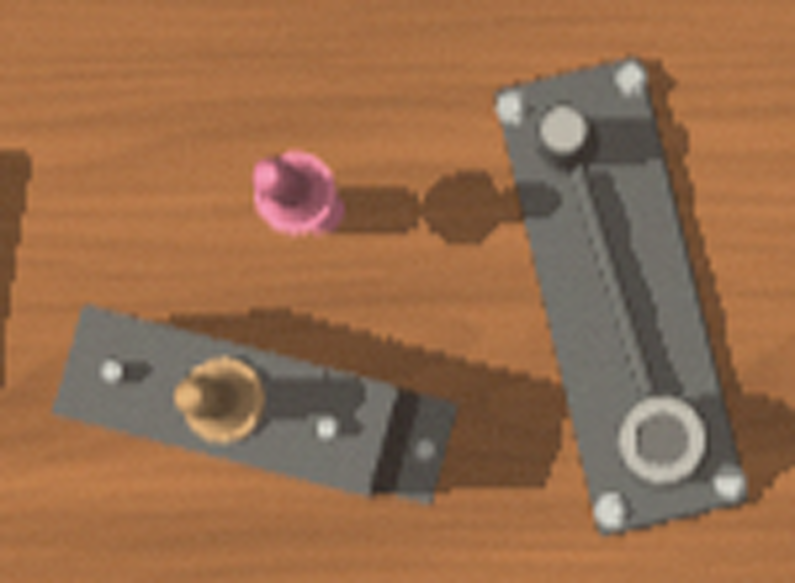

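View pics/t2.png

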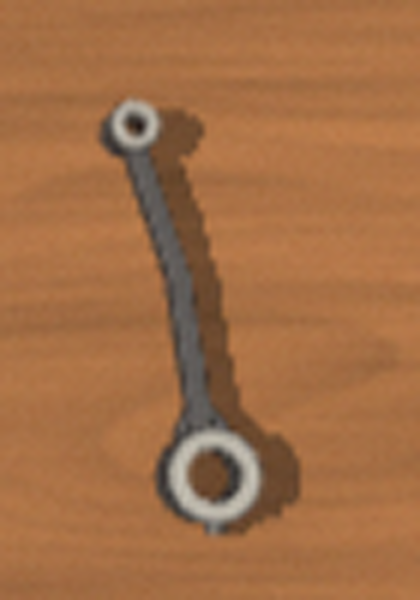

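View pics/s1.png

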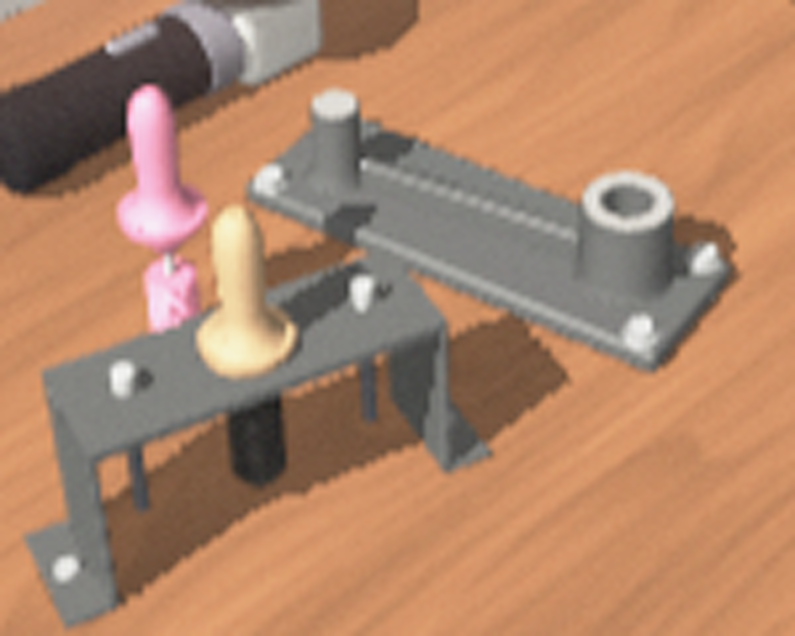

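View pics/s2.png

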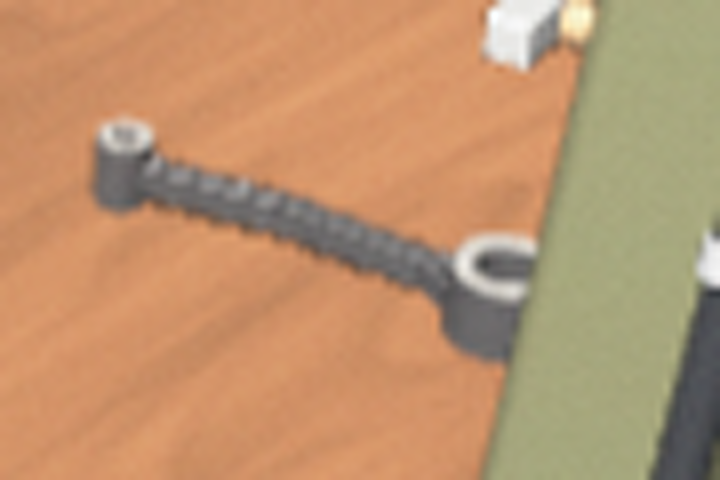

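```bash
cat > m.py <<'E'
from h import *
from scipy.optimize import least_squares
def px(x0,y0,s,p): return [x0+(p[0]+.5)/s-.5, y0+(p[1]+.5)/s-.5]
T=lambda p:('top',px(110,150,5.3,p)); S=lambda p:('side',px(165,180,5.3,p))
T2=lambda p:('top',px(300,150,6,p)); S2=lambda p:('side',px(280,150,8,p))
def fit(obs,x0):
    def r(x):
        c,s=np.cos(x[2]),np.sin(x[2]); o=[]
        for (n,uv),P in obs:
            W=[x[0]+c*P[0]-s*P[1],x[1]+s*P[0]+c*P[1],P[2]]
            o+=list(proj(n,W)[0]-uv)
        return np.array(o)
    q=least_squares(r,x0); print(np.round(q.x,4),np.degrees(q.x[2]),np.round(q.fun,2)); return q.x
if __name__=='__main__':
    for n,z in ((T((661,440)),70),(S((627,201)),70),(T((563,130)),70),(S((335,104)),70),(T((112,370)),122),(T((326,428)),122),(S((122,368)),122),(S((362,283)),122),(T((222,399)),115),(T2((213,474)),36),(T2((135,124)),36),(S2((125,134)),36)):
        print(n[0],np.round(atz(n[0],n[1],z),1))
    print('fix');fit([(T((661,440)),(0,0,70)),(S((627,201)),(0,0,70)),(T((563,130)),(196,14,70)),(S((335,104)),(196,14,70))],[500,100,0.3])
    print('rack');fit([(T((112,370)),(0,64,122)),(T((326,428)),(0,-64,122)),(S((122,366)),(0,64,122)),(S((362,282)),(0,-64,122))],[500,300,0.3])
    print('lever');fit([(T2((213,474)),(0,0,36)),(T2((135,124)),(196,14,36)),(S2((125,134)),(196,14,36))],[500,-100,0.1])
E
python3 m.py
```

```text
top [450.    9.9  70. ]
side [447.6  12.9  70. ]
top [638.3  65.7  70. ]
side [634.9  68.5  70. ]
top [495.9 323.1 122. ]
top [460.  200.5 122. ]
side [493.  325.2 122. ]
side [457.  203.5 122. ]
top [478.2 261.6 115. ]
top [ 456.7 -317.3   36. ]
top [ 649.5 -282.9   36. ]
side [ 646.9 -279.6   36. ]
fix
[4.491388e+02 1.078130e+01 2.158000e-01] 12.366683472322146 [-0.29  0.28  0.08 -0.55 -0.23  0.23 -0.06 -0.63]
rack
[ 4.772193e+02  2.625598e+02 -2.861000e-01] -16.38950729814904 [-0.28  0.21 -0.2   0.3  -0.13 -0.31  0.13 -0.61]
lever
[ 4.560960e+02 -3.173793e+02  1.081000e-01] 6.192039368957461 [ 0.04  0.18 -0.17  0.01 -0.05 -0.51]
```

>>> {"fn": "jog_arm", "kwargs": {"commands": [[0.1, 0.26, 0.06, 0, 0, 0.15, 1], [0.302, 0.783, 0.06, 0, 0, 0.458, 1], [0.302, 0.783, 0.06, 0, 0, 0.458, 1], [0.302, 0.783, 0.06, 0, 0, 0.458, 1], [0.302, 0.783, 0.06, 0, 0, 0.458, 1], [0.302, 0.783, 0.06, 0, 0, 0.458, 1], [0.302, 0.783, 0.06, 0, 0, 0.458, 1], [0.302, 0.783, 0.06, 0, 0, 0.458, 1], [0.302, 0.783, 0.06, 0, 0, 0.458, 1], [0.302, 0.783, 0.06, 0, 0, 0.458, 1]], "grip_force": 30}}

```text
clock: 1.35
eef_pos: [399.8, 61.8, 252.6]
eef_rot: [3.141, -0.0, 1.284]
wrist_force: [1.5, -0.6, -0.1]
finger_gap: 94.1
```

>>> {"fn": "jog_arm", "kwargs": {"commands": [[0.077, 0.195, 0.005, 0, 0, 0, 1], [0.077, 0.195, 0.005, 0, 0, 0, 1], [0.077, 0.195, 0.005, 0, 0, 0, 1], [0.077, 0.195, 0.005, 0, 0, 0, 1], [0.077, 0.195, 0.005, 0, 0, 0, 1], [0.077, 0.195, 0.005, 0, 0, 0, 1], [0.077, 0.195, 0.005, 0, 0, 0, 1], [0.077, 0.195, 0.005, 0, 0, 0, 1], [0.077, 0.195, 0.005, 0, 0, 0, 1], [0.077, 0.195, 0.005, 0, 0, 0, 1]]}}

```text
clock: 2.6
eef_pos: [476.5, 254.5, 257.5]
eef_rot: [3.142, -0.0, 1.284]
wrist_force: [-0.3, 0.7, 0.7]
finger_gap: 94.3
```

Run:
```python
from h import *
s=manip.read_state();print(s['eef_pos'],s['eef_rot'])
snap('top','top1');snap('side','side1')
print(proj('side',[s['eef_pos']]),proj('top',[s['eef_pos']]))
crop('side1','s3',150,120,130,130,6)
crop('top1','t3',90,120,180,130,4.4)
```

```text
[476.52720158 254.51604568 257.47007529] [ 3.14154323e+00 -5.75712219e-05  1.28387524e+00]
[[209.46398606 196.88024666]] [[142.48812145 223.54569682]]
```

View pics/s3.png

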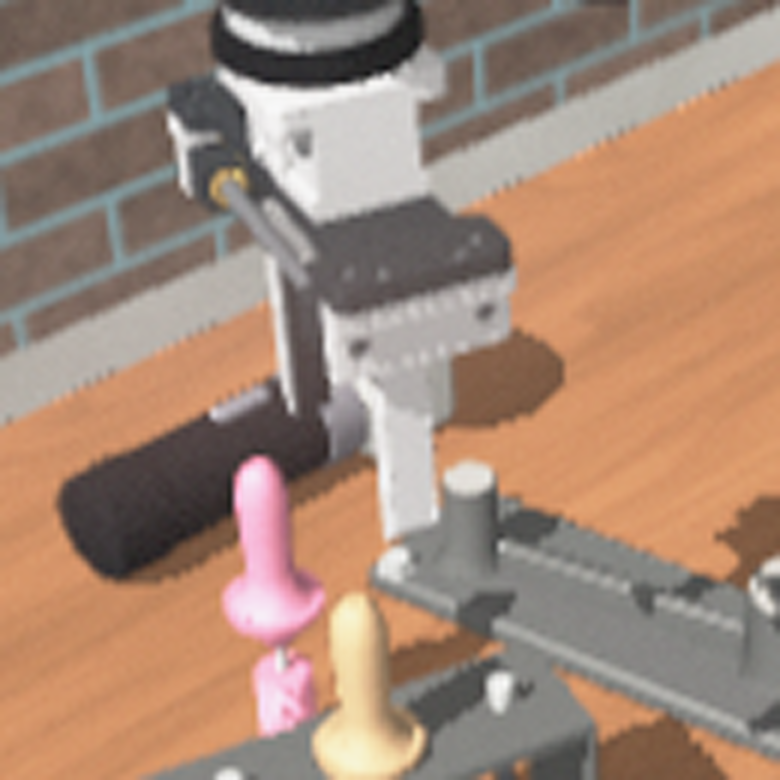

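View pics/t3.png

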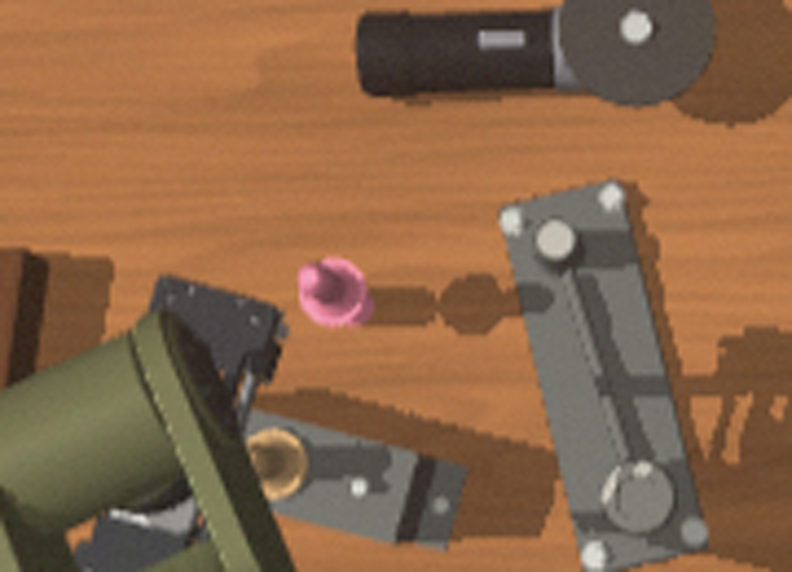

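Run:
```python
from h import *
s=manip.read_state();p=s['eef_pos'];y=s['eef_rot'][2]
yy=np.array([np.sin(y),-np.cos(y),0]);xx=np.array([np.cos(y),np.sin(y),0])
im=cv2.imread('pics/side1.png')[120:250,150:280]; im=cv2.resize(im,None,fx=6,fy=6,interpolation=cv2.INTER_CUBIC)
for sg in(1,-1):
  for d in(47,59.5):
    for w in(8,-8):
      for up in (0,):
        q=proj('side',[p+sg*d*yy+w*xx+[0,0,up]])[0]; c=(q-[150,120]+.5)*6-.5
        cv2.circle(im,tuple(int(v) for v in c),2,(0,0,255),-1); print(sg,d,w,c.round())
cv2.imwrite('pics/s4.png',im[350:650,200:600].repeat(2,0).repeat(2,1))
```

```text
1 47 8 [297. 411.]
1 47 -8 [333. 400.]
1 59.5 8 [286. 396.]
1 59.5 -8 [322. 386.]
-1 47 8 [387. 533.]
-1 47 -8 [425. 521.]
-1 59.5 8 [400. 551.]
-1 59.5 -8 [438. 538.]
```

View pics/s4.png

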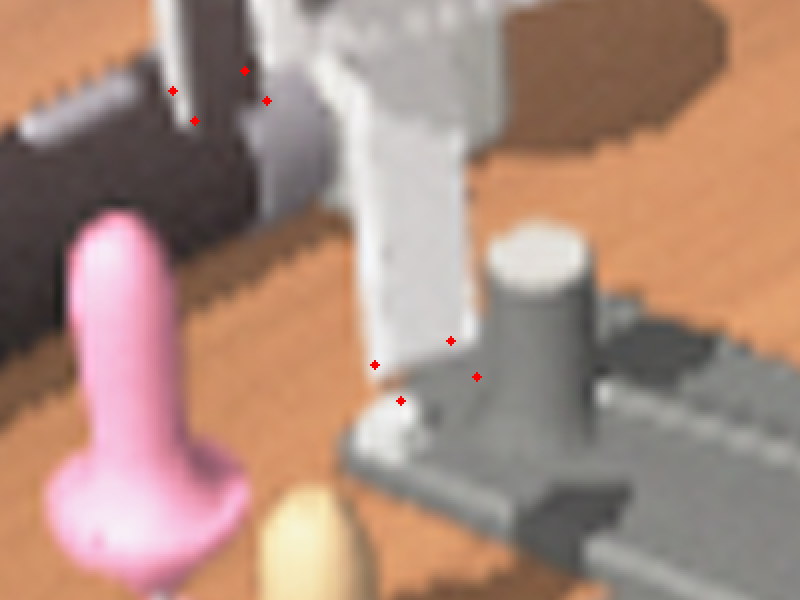

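>>> {"fn": "jog_arm", "kwargs": {"commands": [[0.001, 0.008, 0, 0, 0, 0, 1], [0.001, 0.008, -0.01, 0, 0, 0, 1], [0.001, 0.008, -0.05, 0, 0, 0, 1], [0.001, 0.008, -0.09, 0, 0, 0, 1], [0.001, 0.008, -0.122, 0, 0, 0, 1], [0.001, 0.008, -0.122, 0, 0, 0, 1], [0.001, 0.008, -0.122, 0, 0, 0, 1], [0.001, 0.008, -0.122, 0, 0, 0, 0.6], [0.001, 0.008, -0.122, 0, 0, 0, 0.4], [0.001, 0.008, -0.122, 0, 0, 0, 0.35]]}}

```text
clock: 3.95
eef_pos: [477.7, 262.7, 135.8]
eef_rot: [3.141, -0.0, 1.284]
wrist_force: [-0.7, -0.5, 0.3]
finger_gap: 67.6
```

Run:
```python
from h import *
s=manip.read_state();print(s['eef_pos'],s['finger_gap'],s['wrist_force'])
snap('side','side2')
crop('side2','s5',170,160,110,110,7)
```

```text
[477.65181214 262.71497507 135.8031729 ] 67.57053898401405 [-0.72221519 -0.54168766  0.29733026]
```

View pics/s5.png

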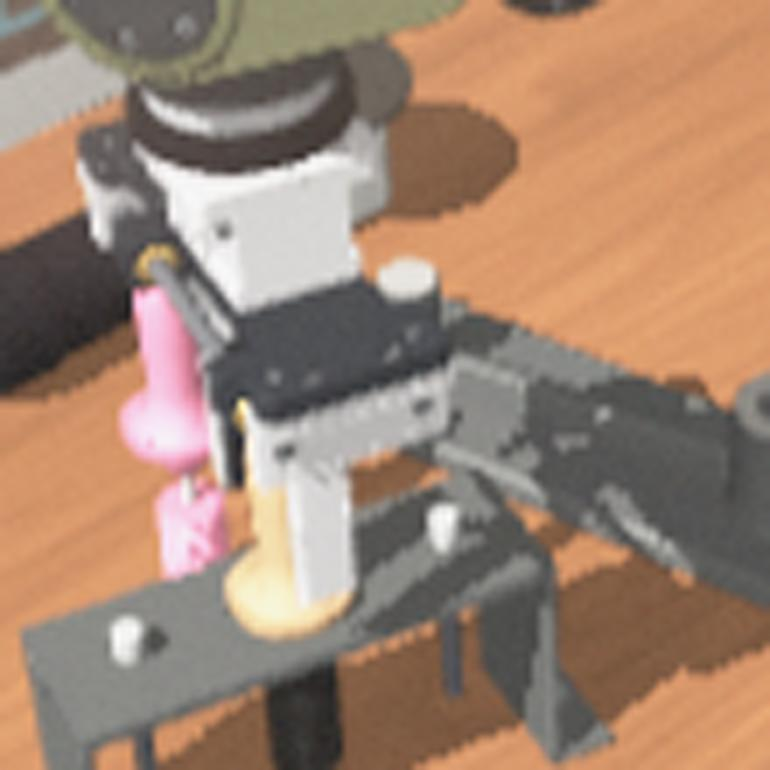

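>>> {"fn": "jog_arm", "kwargs": {"commands": [[0, 0, 0, 0, 0, 0, 0.3], [0, 0, 0, 0, 0, 0, 0.26], [0, 0, 0, 0, 0, 0, 0.22], [0, 0, 0, 0, 0, 0, 0.1], [0, 0, 0, 0, 0, 0, 0], [0, 0, 0, 0, 0, 0, 0], [0, 0, 0, 0, 0, 0, 0], [0, 0, 0, 0, 0, 0, 0], [0, 0, 0, 0, 0, 0, 0], [0, 0, 0, 0, 0, 0, 0]], "grip_force": 30}}

```text
clock: 5.25
eef_pos: [477.5, 262.7, 135.4]
eef_rot: [-3.142, -0.0, 1.284]
wrist_force: [1.3, -0.1, -0.6]
finger_gap: 23.8
```

Run:
```python
from h import *
s=manip.read_state();print(s['eef_pos'],s['finger_gap'],s['wrist_force'])
snap('side','side2')
crop('side2','s5',170,160,110,110,7)
snap('top','top2')
crop('top2','t5',90,170,110,110,7)
```

```text
[477.53682512 262.66592988 135.40496692] 23.827075599064617 [ 1.34672363 -0.06049886 -0.63101846]
```

View pics/s5.png

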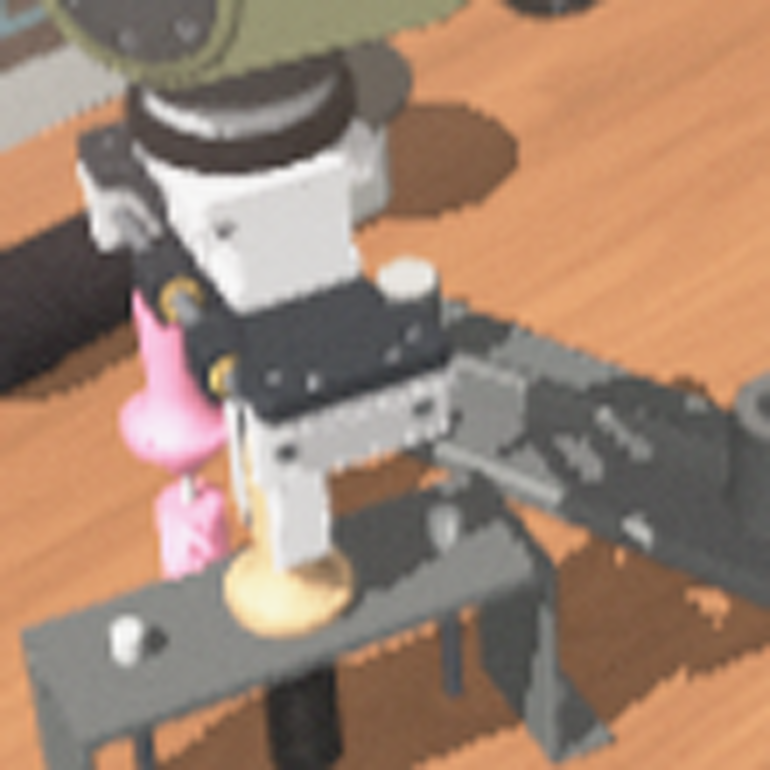

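View pics/t5.png

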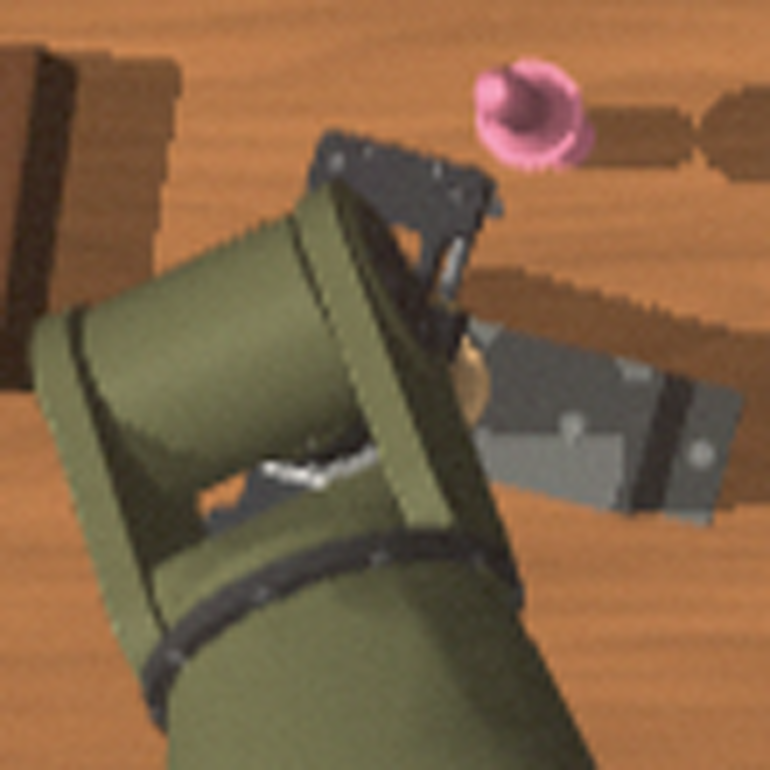

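Run:
```python
from h import *
p=np.array([477.54,262.67,0]);y=1.284
xx=np.array([np.cos(y),np.sin(y),0]);yy=np.array([np.sin(y),-np.cos(y),0])
im=cv2.imread('pics/side2.png')[190:260,180:240]; S=10; im=cv2.resize(im,None,fx=S,fy=S,interpolation=cv2.INTER_CUBIC)
def dot(P,c):
    q=proj('side',[P])[0]; a=(q-[180,190]+.5)*S-.5; cv2.circle(im,tuple(int(v) for v in a),2,c,-1)
for z,c in((108,(0,0,255)),(115,(255,0,0))):
  for a in np.arange(0,6.28,.1): dot(p+[24*np.cos(a),24*np.sin(a),z],c)
for sg in(1,-1):
  for w in(-8,8): dot(p+sg*12*yy+w*xx+[0,0,135.4],(0,255,0))
for a in np.arange(0,6.28,.2): dot(p+[11*np.cos(a),11*np.sin(a),50],(0,255,255)) 
cv2.imwrite('pics/s6.png',im)
```

```text
(no output)
```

View pics/s6.png

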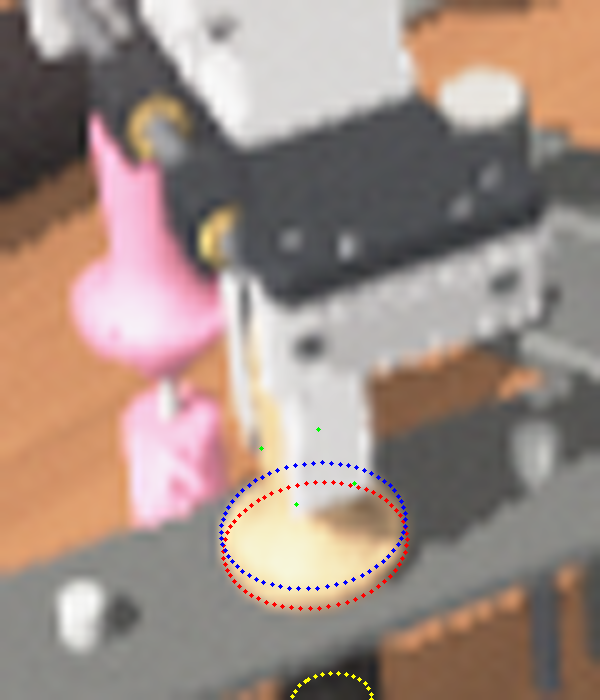

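>>> {"fn": "jog_arm", "kwargs": {"commands": [[0, 0, 0.015, 0, 0, 0, 0], [0, 0, 0.04, 0, 0, 0, 0], [0, 0, 0.075, 0, 0, 0, 0], [0, 0, 0.11, 0, 0, 0, 0], [0, 0, 0.135, 0, 0, 0, 0], [-0.004, -0.035, 0.135, 0, 0, 0, 0], [-0.01, -0.09, 0.135, 0, 0, 0, 0], [-0.016, -0.145, 0.135, 0, 0, 0, 0], [-0.022, -0.2, 0.135, 0, 0, 0, 0], [-0.0284, -0.252, 0.125, 0, 0, 0, 0]]}}

```text
clock: 6.6
eef_pos: [448.9, 8.9, 262.0]
eef_rot: [3.139, -0.001, 1.284]
wrist_force: [1.3, 0.1, -1.7]
finger_gap: 23.3
```

>>> {"fn": "jog_arm", "kwargs": {"commands": [[0, 0, -0.02, 0, 0, 0, 0], [0, 0, -0.045, 0, 0, 0, 0], [0, 0, -0.058, 0, 0, 0, 0], [0, 0, -0.058, 0, 0, 0, 0], [0, 0, -0.058, 0, 0, 0, 0], [0, 0, -0.058, 0, 0, 0, 0], [0, 0, -0.058, 0, 0, 0, 0], [0, 0, -0.058, 0, 0, 0, 0], [0, 0, -0.058, 0, 0, 0, 0], [0, 0, -0.058, 0, 0, 0, 0]]}}

```text
clock: 7.85
eef_pos: [449.1, 10.6, 202.4]
eef_rot: [3.142, -0.0, 1.284]
wrist_force: [0.7, -0.7, -0.9]
finger_gap: 23.5
```

Run:
```python
from h import *
s=manip.read_state();print(s['eef_pos'],s['finger_gap'],s['wrist_force'])
snap('side','side3')
crop('side3','s7',235,150,90,100,7)
snap('top','top3')
crop('top3','t7',180,180,110,80,7)
```

```text
[449.14916106  10.64437369 202.41967133] 23.49497379867863 [ 0.6727728  -0.70120446 -0.90211855]
```

View pics/s7.png

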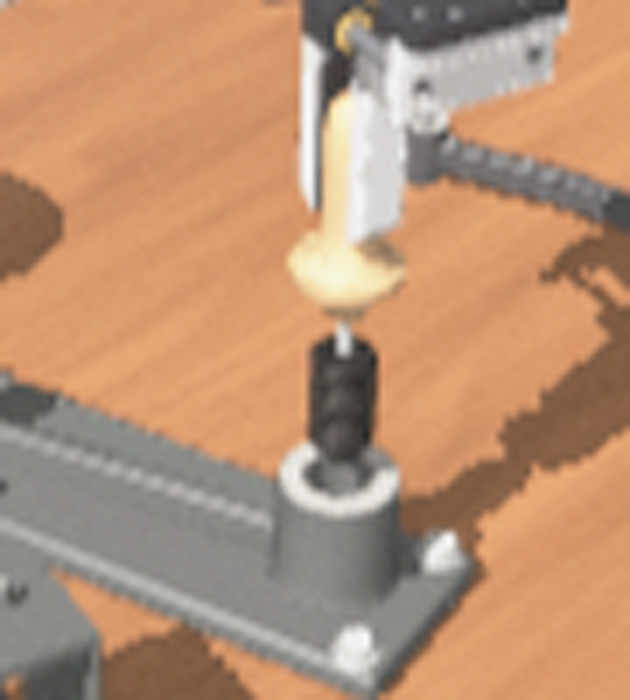

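View pics/t7.png

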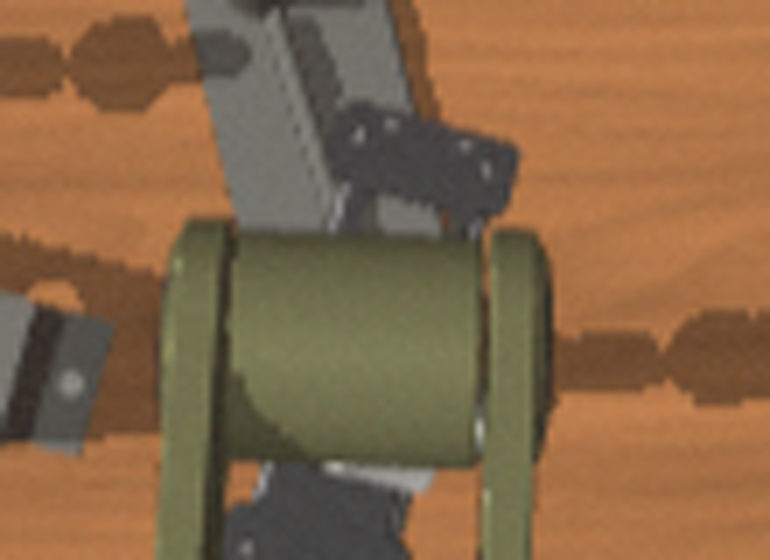

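Run:
```python
from h import *
p=np.array([449.15,10.64,0]); s=np.array([449.14,10.78,0])
S=10; x0,y0=265,180
im=cv2.imread('pics/side3.png')[y0:y0+70,x0:x0+50]; im=cv2.resize(im,None,fx=S,fy=S,interpolation=cv2.INTER_CUBIC)
def circ(p,r,z,c):
  for a in np.arange(0,6.28,.1):
    q=proj('side',[p+[r*np.cos(a),r*np.sin(a),z]])[0]; b=(q-[x0,y0]+.5)*S-.5; cv2.circle(im,tuple(int(v) for v in b),1,c,-1)
o=175
circ(p,24,o,(0,0,255));circ(p,12,o-95,(0,255,0));circ(p,12,o-38,(0,255,0));circ(p,14.5,o-38,(0,255,0))
circ(s,27,70,(255,0,0));circ(s,16,70,(255,0,0))
cv2.imwrite('pics/s8.png',im)
```

```text
(no output)
```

View pics/s8.png

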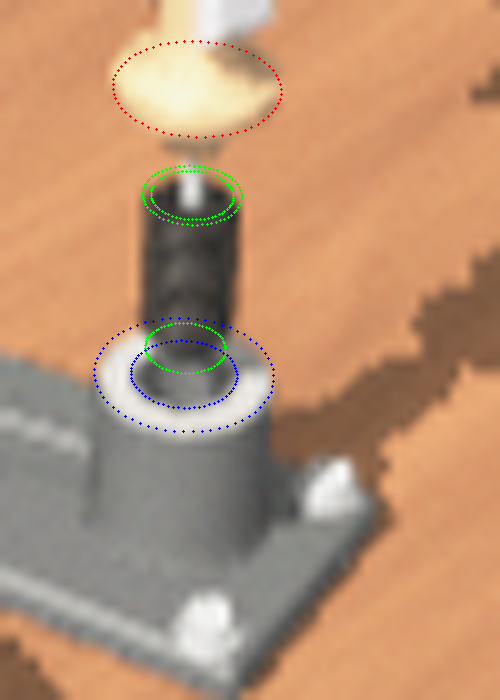

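>>> {"fn": "jog_arm", "kwargs": {"commands": [[0, 0, -0.008, 0, 0, 0, 0], [0, 0, -0.014, 0, 0, 0, 0], [0, 0, -0.02, 0, 0, 0, 0], [0, 0, -0.026, 0, 0, 0, 0], [0, 0, -0.032, 0, 0, 0, 0], [0, 0, -0.038, 0, 0, 0, 0], [0, 0, -0.044, 0, 0, 0, 0], [0, 0, -0.05, 0, 0, 0, 0], [0, 0, -0.05, 0, 0, 0, 0], [0, 0, -0.05, 0, 0, 0, 0]]}}

```text
clock: 9.2
eef_pos: [449.2, 10.6, 152.6]
eef_rot: [3.141, -0.0, 1.284]
wrist_force: [0.5, 0.4, -0.6]
finger_gap: 23.7
```

Run:
```python
from h import *
s=manip.read_state();print(s['eef_pos'],s['finger_gap'],s['wrist_force'],s['moment'])
snap('side','side4')
crop('side4','s9',245,170,75,75,9)
```

```text
[449.24819022  10.62457383 152.55962739] 23.654971248269895 [ 0.46969993  0.42910281 -0.63163518] [-0.01185604 -0.04675735 -0.01446613]
```

View pics/s9.png

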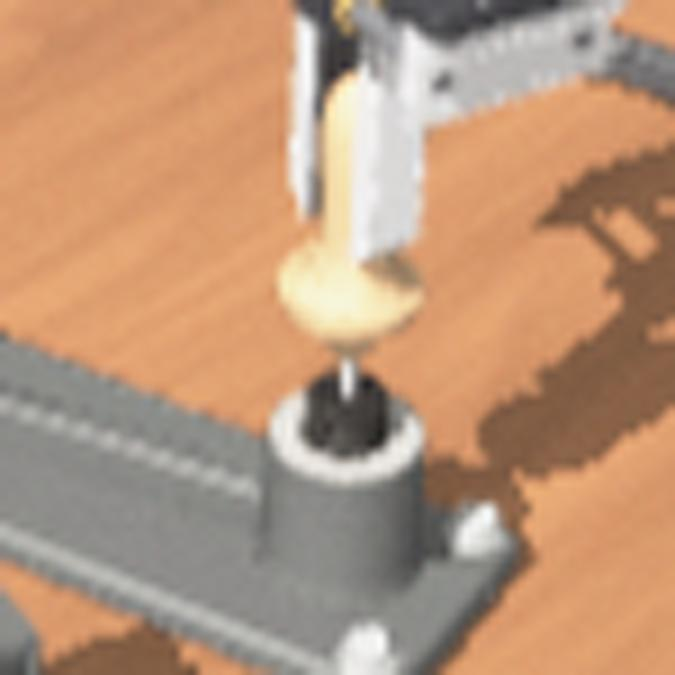

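>>> {"fn": "jog_arm", "kwargs": {"commands": [[0, 0, -0.002, 0, 0, 0, 0], [0, 0, -0.004, 0, 0, 0, 0], [0, 0, -0.006, 0, 0, 0, 0], [0, 0, -0.008, 0, 0, 0, 0], [0, 0, -0.009, 0, 0, 0, 0], [0, 0, -0.0095, 0, 0, 0, 0], [0, 0, -0.01, 0, 0, 0, 0], [0, 0, -0.0105, 0, 0, 0, 0], [0, 0, -0.0105, 0, 0, 0, 0], [0, 0, -0.0105, 0, 0, 0, 0]]}}

```text
clock: 10.5
eef_pos: [449.3, 10.6, 142.2]
eef_rot: [3.141, -0.0, 1.284]
wrist_force: [-1.0, -0.2, 5.2]
finger_gap: 23.6
```

>>> {"fn": "jog_arm", "kwargs": {"commands": [[0, 0, 0.006, 0, 0, 0, 0], [0, 0, 0.013, 0, 0, 0, 0], [0, 0, 0.02, 0, 0, 0, 0], [0, 0, 0.027, 0, 0, 0, 0], [0, 0, 0.034, 0, 0, 0, 0], [0, 0, 0.041, 0, 0, 0, 0], [0, 0, 0.048, 0, 0, 0, 0], [0, 0, 0.049, 0, 0, 0, 0], [0, 0, 0.049, 0, 0, 0, 0], [0, 0, 0.049, 0, 0, 0, 0]]}}

```text
clock: 11.75
eef_pos: [449.0, 10.7, 190.7]
eef_rot: [-3.141, 0.0, 1.284]
wrist_force: [0.7, -0.1, -0.3]
finger_gap: 23.4
```

Run:
```python
from h import *
s=manip.read_state();print(s['eef_pos'],s['finger_gap'],s['wrist_force'],s['moment'])
snap('side','side5')
crop('side5','s9',245,160,75,85,9)
```

```text
[449.01083568  10.65502983 190.65216969] 23.397535559014027 [ 0.70730097 -0.0699013  -0.28390473] [-0.03512941 -0.06893273 -0.02409809]
```

View pics/s9.png

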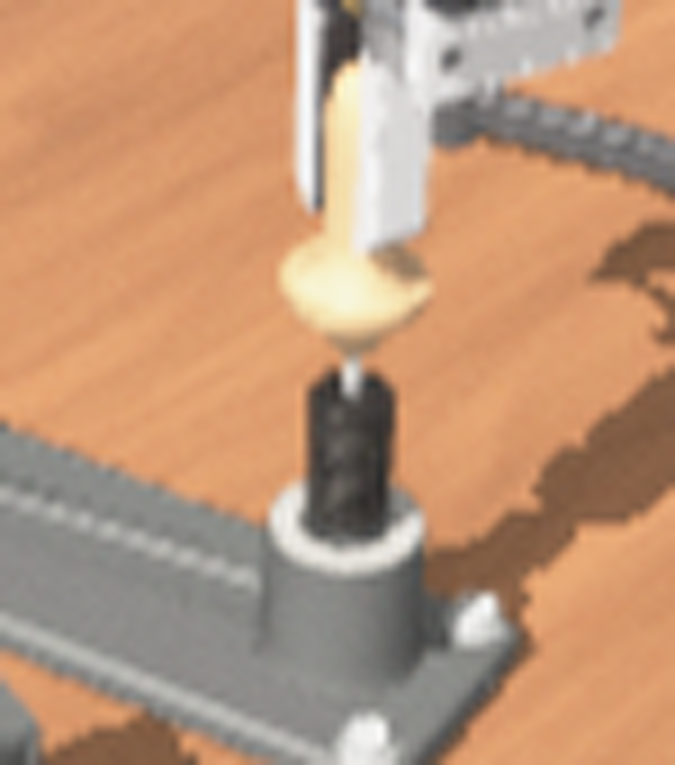

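>>> {"fn": "jog_arm", "kwargs": {"commands": [[0, 0, -0.006, 0, 0, 0, 0], [0, 0, -0.013, 0, 0, 0, 0], [0, 0, -0.02, 0, 0, 0, 0], [0, 0, -0.027, 0, 0, 0, 0], [0, 0, -0.034, 0, 0, 0, 0], [0, 0, -0.041, 0, 0, 0, 0], [0, 0, -0.045, 0, 0, 0, 0], [0, 0, -0.0475, 0, 0, 0, 0], [0, 0, -0.0492, 0, 0, 0, 0], [0, 0, -0.0492, 0, 0, 0, 0]]}}

```text
clock: 13.05
eef_pos: [449.3, 10.7, 142.2]
eef_rot: [3.141, -0.0, 1.284]
wrist_force: [-1.9, 0.6, 4.6]
finger_gap: 23.6
```

>>> {"fn": "jog_arm", "kwargs": {"commands": [[0, 0, 0.03, 0, 0, 0, 0], [0, 0, 0.07, 0, 0, 0, 0], [0, 0, 0.11, 0, 0, 0, 0], [0, 0, 0.128, 0, 0, 0, 0], [0.006, 0.05, 0.128, 0, 0, 0, 0], [0.012, 0.105, 0.128, 0, 0, 0, 0], [0.018, 0.16, 0.128, 0, 0, 0, 0], [0.024, 0.21, 0.128, 0, 0, 0, 0], [0.0284, 0.252, 0.128, 0, 0, 0, 0], [0.0284, 0.252, 0.128, 0, 0, 0, 0]]}}

```text
clock: 14.3
eef_pos: [477.2, 264.8, 269.1]
eef_rot: [-3.141, 0.0, 1.287]
wrist_force: [0.1, -0.8, -1.4]
finger_gap: 23.5
```

>>> {"fn": "jog_arm", "kwargs": {"commands": [[0, 0, -0.01, 0, 0, 0, 0], [0, 0, -0.02, 0, 0, 0, 0], [0, 0, -0.025, 0, 0, 0, 0], [0, 0, -0.025, 0, 0, 0, 0], [0, 0, -0.025, 0, 0, 0, 0], [0, 0, -0.025, 0, 0, 0, 0], [0, 0, -0.025, 0, 0, 0, 0], [0, 0, -0.025, 0, 0, 0, 0], [0, 0, -0.025, 0, 0, 0, 0], [0, 0, -0.025, 0, 0, 0, 0]]}}

```text
clock: 15.55
eef_pos: [477.5, 262.7, 244.7]
eef_rot: [3.142, -0.0, 1.284]
wrist_force: [-0.8, 0.7, -1.4]
finger_gap: 23.8
```

Run:
```python
from h import *
s=manip.read_state();print(s['eef_pos'],s['finger_gap'],s['wrist_force'],s['moment'])
snap('side','side6')
p=s['eef_pos']*[1,1,0]; k=np.array([477.3,262.6,0])
S=9; x0,y0=165,175
im=cv2.imread('pics/side6.png')[y0:y0+80,x0:x0+85]; im=cv2.resize(im,None,fx=S,fy=S,interpolation=cv2.INTER_CUBIC)
def circ(p,r,z,c):
  for a in np.arange(0,6.28,.1):
    q=proj('side',[p+[r*np.cos(a),r*np.sin(a),z]])[0]; b=(q-[x0,y0]+.5)*S-.5; cv2.circle(im,tuple(int(v) for v in b),1,c,-1)
o=s['eef_pos'][2]-27.3
circ(p,24,o,(0,0,255));circ(p,12,o-95,(0,255,0)); circ(k,18,108,(255,0,0))
cv2.imwrite('pics/s10.png',im)
```

```text
[477.5324414  262.66492996 244.73139138] 23.80207677946393 [-0.80249947  0.66013913 -1.35917845] [-0.06008776 -0.03129453 -0.01134232]
```

View pics/s10.png

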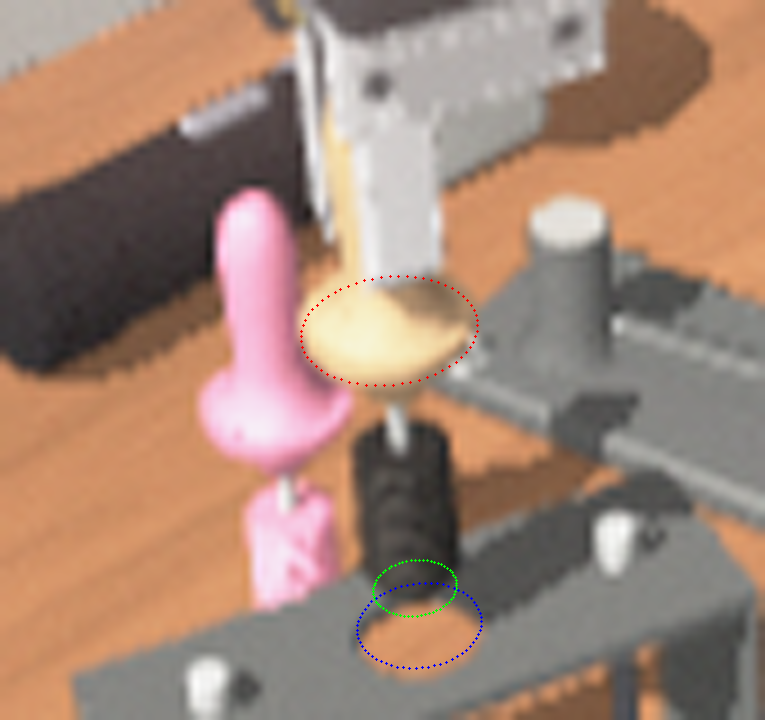

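>>> {"fn": "jog_arm", "kwargs": {"commands": [[0, 0, -0.012, 0, 0, 0, 0], [0, 0, -0.027, 0, 0, 0, 0], [0, 0, -0.042, 0, 0, 0, 0], [0, 0, -0.057, 0, 0, 0, 0], [0, 0, -0.072, 0, 0, 0, 0], [0, 0, -0.084, 0, 0, 0, 0], [0, 0, -0.094, 0, 0, 0, 0], [0, 0, -0.102, 0, 0, 0, 0], [0, 0, -0.107, 0, 0, 0, 0], [0, 0, -0.1085, 0, 0, 0, 0]]}}

```text
clock: 16.85
eef_pos: [477.6, 262.7, 136.1]
eef_rot: [-3.142, 0.0, 1.284]
wrist_force: [-0.8, 0.1, -2.0]
finger_gap: 23.6
```

Run:
```python
from h import *
s=manip.read_state();print(s['eef_pos'],s['finger_gap'],s['wrist_force'],s['moment'])
snap('side','side7')
crop('side7','s11',170,180,85,85,8)
```

```text
[477.56675674 262.65140401 136.06998886] 23.561519712690913 [-0.78066028  0.08441529 -2.03105878] [-0.0449828  -0.0261293  -0.04194616]
```

View pics/s11.png

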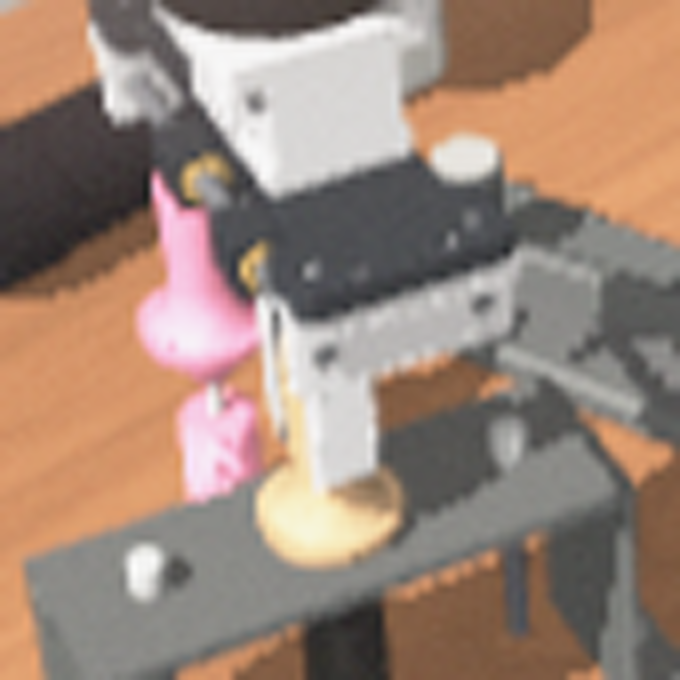

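>>> {"fn": "jog_arm", "kwargs": {"commands": [[0, 0, -0.0005, 0, 0, 0, 0], [0, 0, -0.0005, 0, 0, 0, 0.4], [0, 0, -0.0005, 0, 0, 0, 0.7], [0, 0, -0.0005, 0, 0, 0, 0.7], [0, 0, -0.0005, 0, 0, 0, 0.7], [0, 0, 0.01, 0, 0, 0, 0.7], [0, 0, 0.035, 0, 0, 0, 0.7], [0, 0, 0.07, 0, 0, 0, 0.7], [0, 0, 0.1, 0, 0, 0, 0.7], [0, 0, 0.12, 0, 0, 0, 0.7]]}}

```text
clock: 18.15
eef_pos: [477.7, 262.7, 258.6]
eef_rot: [3.14, -0.001, 1.284]
wrist_force: [0.0, -0.3, -0.7]
finger_gap: 65.5
```

Run:
```python
from h import *
s=manip.read_state();print(s['eef_pos'],s['finger_gap'],s['wrist_force'],s['moment'])
snap('side','side8')
crop('side8','s12',150,140,160,140,5)
```

```text
[477.69408741 262.73544964 258.5950763 ] 65.54777247601538 [ 0.00961462 -0.29520426 -0.67077308] [-0.10668272 -0.05219185 -0.01004615]
```

View pics/s12.png

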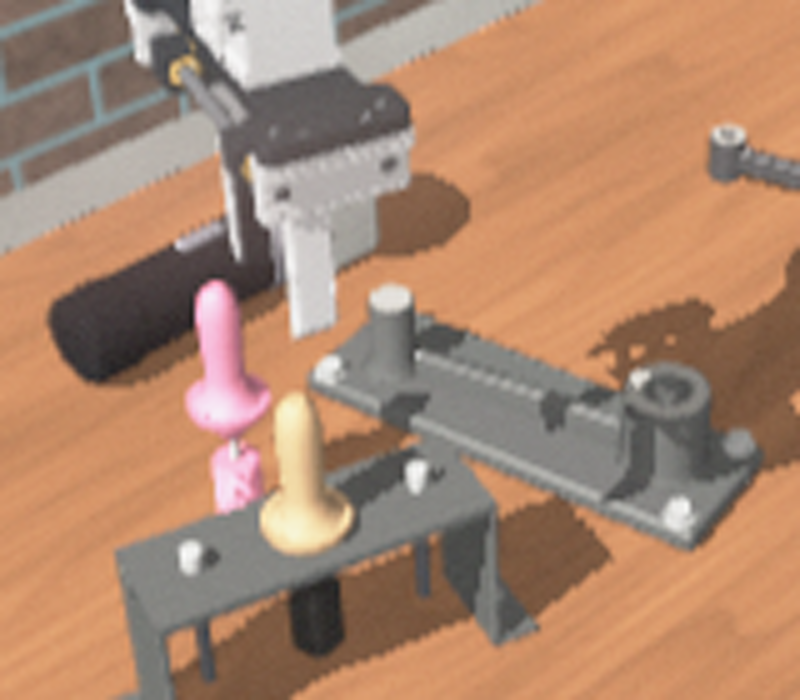

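>>> {"fn": "jog_arm", "kwargs": {"commands": [[0.046, -0.573, -0.06, 0, 0, -0.5615, 0.6], [0.046, -0.573, -0.06, 0, 0, -0.5615, 0.6], [0.046, -0.573, -0.06, 0, 0, -0.5615, 0.6], [0.046, -0.573, -0.06, 0, 0, -0.5615, 0.6], [0.046, -0.573, -0.06, 0, 0, -0.5615, 0.6], [0.046, -0.573, -0.06, 0, 0, -0.5615, 0.6], [0.046, -0.573, -0.06, 0, 0, -0.5615, 0.6], [0.046, -0.573, -0.06, 0, 0, -0.5615, 0.6], [0.046, -0.573, -0.06, 0, 0, -0.5615, 0.6], [0.046, -0.573, -0.06, 0, 0, -0.5615, 0.6]]}}

```text
clock: 19.45
eef_pos: [522.8, -313.3, 195.1]
eef_rot: [-3.141, 0.001, 0.105]
wrist_force: [0.7, 0.6, 0.5]
finger_gap: 56.2
```

Run:
```python
from h import *
s=manip.read_state();print(s['eef_pos'],s['eef_rot'])
snap('side','side9')
crop('side9','s13',250,80,160,140,5)
```

```text
[ 522.77376245 -313.31437393  195.11037543] [-3.14099085e+00  1.03057286e-03  1.04873836e-01]
```

View pics/s13.png

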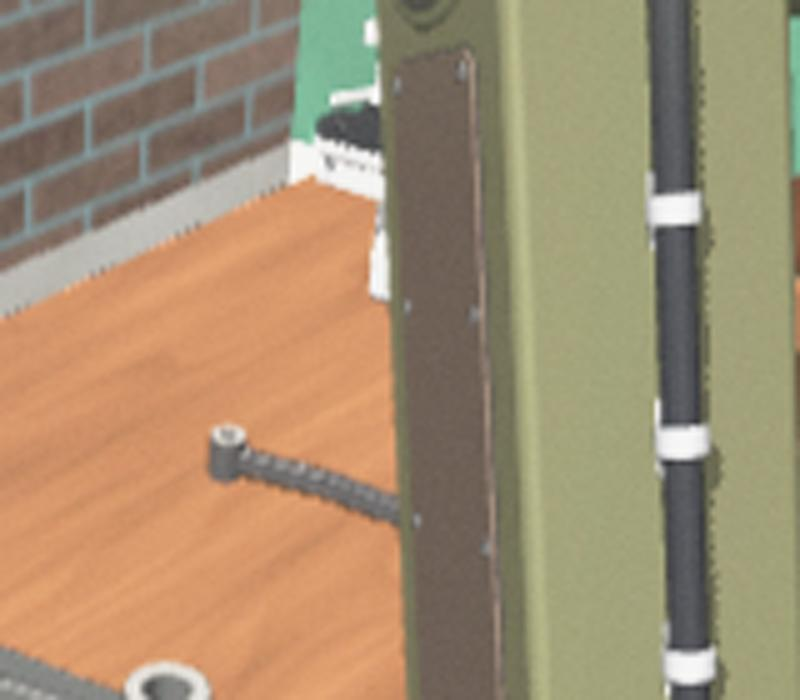

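>>> {"fn": "jog_arm", "kwargs": {"commands": [[0, 0, -0.04, 0, 0, 0, 0.6], [0, 0, -0.09, 0, 0, 0, 0.6], [0, 0, -0.13, 0, 0, 0, 0.6], [0, 0, -0.145, 0, 0, 0, 0.6], [0, 0, -0.145, 0, 0, 0, 0.6], [0, 0, -0.145, 0, 0, 0, 0.6], [0, 0, -0.145, 0, 0, 0, 0.6], [0, 0, -0.145, 0, 0, 0, 0.6], [0, 0, -0.145, 0, 0, 0, 0.6], [0, 0, -0.145, 0, 0, 0, 0.6]]}}

```text
clock: 20.75
eef_pos: [523.5, -310.4, 51.2]
eef_rot: [3.142, -0.0, 0.108]
wrist_force: [0.2, -0.2, 0.4]
finger_gap: 56.2
```

Run:
```python
from h import *
s=manip.read_state();print(s['eef_pos'],s['eef_rot'])
snap('side','side9');snap('top','top9')
crop('side9','s13',270,120,110,90,7)
crop('top9','t13',280,140,110,110,7)
```

```text
[ 523.52286941 -310.36562502   51.24966938] [ 3.14158756e+00 -4.70151236e-06  1.07947783e-01]
```

View pics/s13.png

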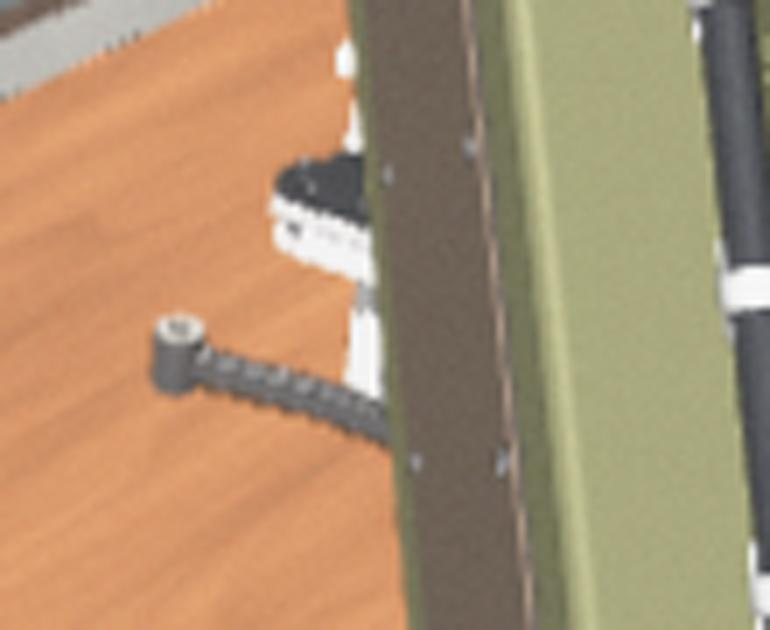

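View pics/t13.png

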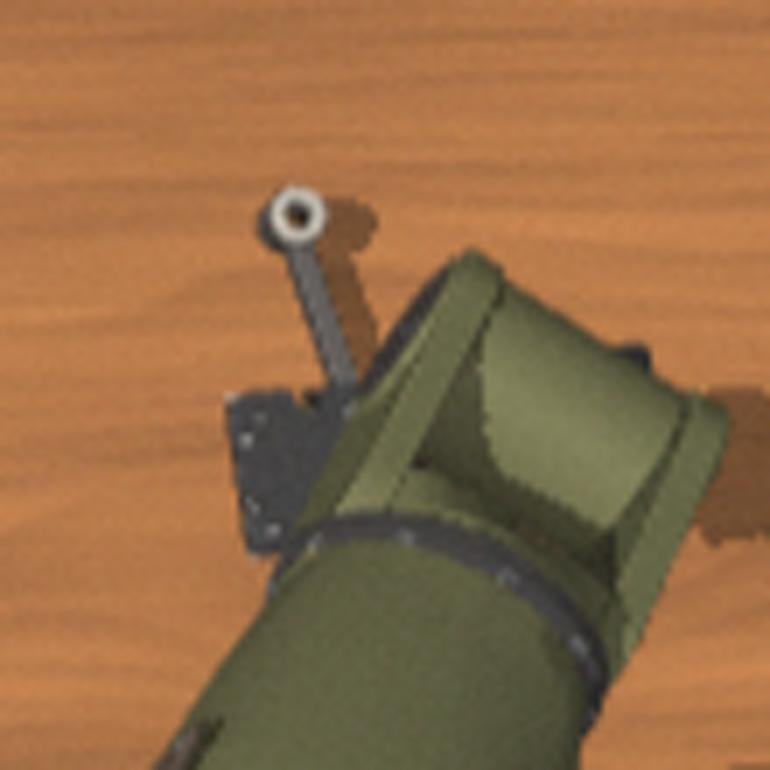

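>>> {"fn": "jog_arm", "kwargs": {"commands": [[0, 0, -0.015, 0, 0, 0, 0.6], [0, 0, -0.03, 0, 0, 0, 0.6], [0, 0, -0.04, 0, 0, 0, 0.6], [0, 0, -0.0465, 0, 0, 0, 0.6], [0, 0, -0.0465, 0, 0, 0, 0.6], [0, 0, -0.0465, 0, 0, 0, 0.4], [0, 0, -0.0465, 0, 0, 0, 0.3], [0, 0, -0.0465, 0, 0, 0, 0.22], [0, 0, -0.0465, 0, 0, 0, 0.18], [0, 0, -0.0465, 0, 0, 0, 0.15]], "grip_force": 45}}

```text
clock: 22.1
eef_pos: [523.5, -310.3, 4.7]
eef_rot: [-3.142, 0.0, 0.108]
wrist_force: [0.5, 0.4, -0.4]
finger_gap: 14.3
```

>>> {"fn": "jog_arm", "kwargs": {"commands": [[0, 0, 0, 0, 0, 0, 0.12], [0, 0, 0, 0, 0, 0, 0.08], [0, 0, 0, 0, 0, 0, 0], [0, 0, 0, 0, 0, 0, 0], [0, 0, 0, 0, 0, 0, 0], [0, 0, 0, 0, 0, 0, 0], [0, 0, 0, 0, 0, 0, 0], [0, 0, 0, 0, 0, 0, 0], [0, 0, 0, 0, 0, 0, 0], [0, 0, 0, 0, 0, 0, 0]], "grip_force": 45}}

```text
clock: 23.35
eef_pos: [523.5, -310.0, 4.7]
eef_rot: [-3.141, 0.0, 0.108]
wrist_force: [-1.0, 5.6, 2.8]
finger_gap: 11.9
```

Run:
```python
from h import *
s=manip.read_state();print(s['eef_pos'],s['eef_rot'],s['finger_gap'],s['wrist_force'],s['moment'])
snap('top','top10')
crop('top10','t13',280,140,110,110,7)
```

```text
[ 523.4899691  -309.96302504    4.69634931] [-3.14091777e+00  2.87134160e-04  1.08170160e-01] 11.941893393950272 [-0.97309604  5.59771971  2.83594627] [1.03334566 0.2176656  0.01810402]
```

View pics/t13.png

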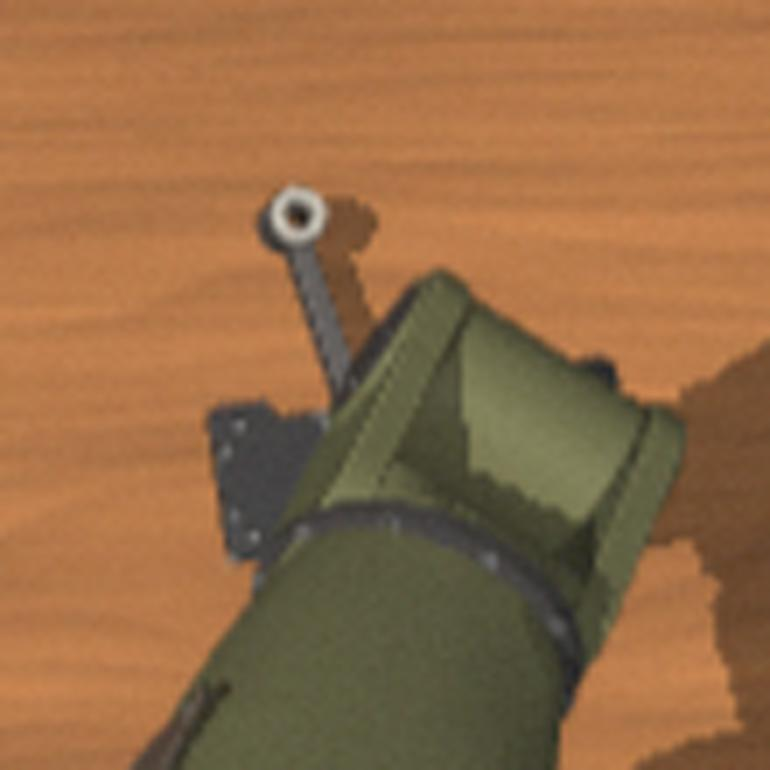

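>>> {"fn": "jog_arm", "kwargs": {"commands": [[0, 0, 0.003, 0, 0, 0, 0], [0, 0, 0.01, 0, 0, 0, 0], [0, 0, 0.025, 0, 0, 0, 0], [0, 0, 0.05, 0, 0, 0, 0], [0, 0, 0.08, 0, 0, 0, 0], [0, 0, 0.11, 0, 0, 0, 0], [0, 0, 0.14, 0, 0, 0, 0], [0, 0, 0.16, 0, 0, 0, 0], [0, 0, 0.16, 0, 0, 0, 0], [0, 0, 0.16, 0, 0, 0, 0]]}}

```text
clock: 24.65
eef_pos: [523.1, -310.1, 163.9]
eef_rot: [-3.141, 0.001, 0.108]
wrist_force: [0.2, -0.4, -8.6]
finger_gap: 11.7
```

Run:
```python
from h import *
s=manip.read_state();print(s['eef_pos'],s['eef_rot'],s['finger_gap'],s['wrist_force'],s['moment'])
snap('side','side11');snap('top','top11')
crop('side11','s13',260,90,110,110,7)
crop('top11','t13',280,140,110,110,7)
```

```text
[ 523.14877293 -310.12689947  163.92872858] [-3.14086013e+00  9.11933601e-04  1.07987480e-01] 11.748976100973378 [ 0.15169953 -0.4343984  -8.64652925] [ 0.01154312 -0.01895269  0.02322134]
```

View pics/s13.png

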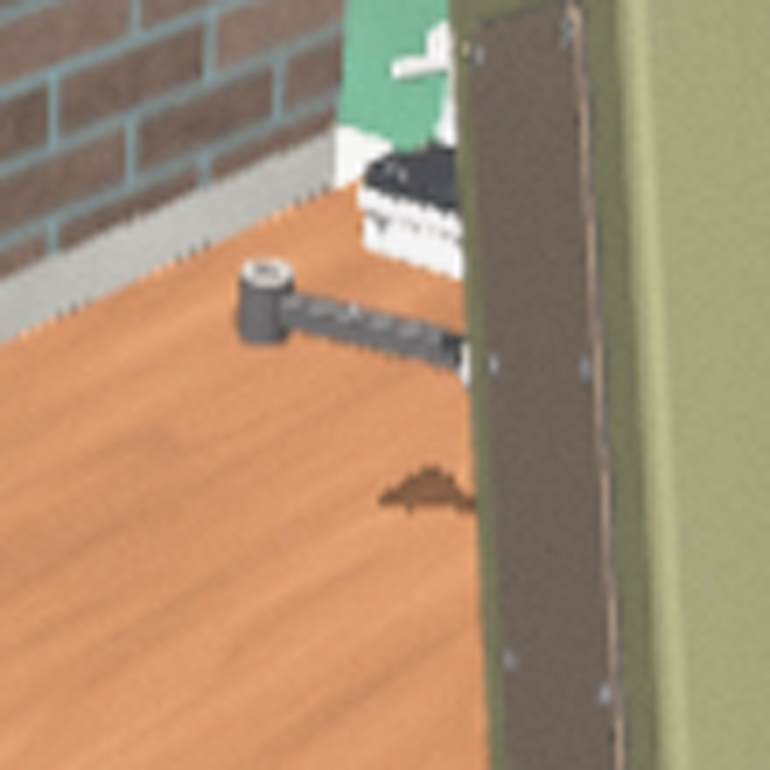

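View pics/t13.png

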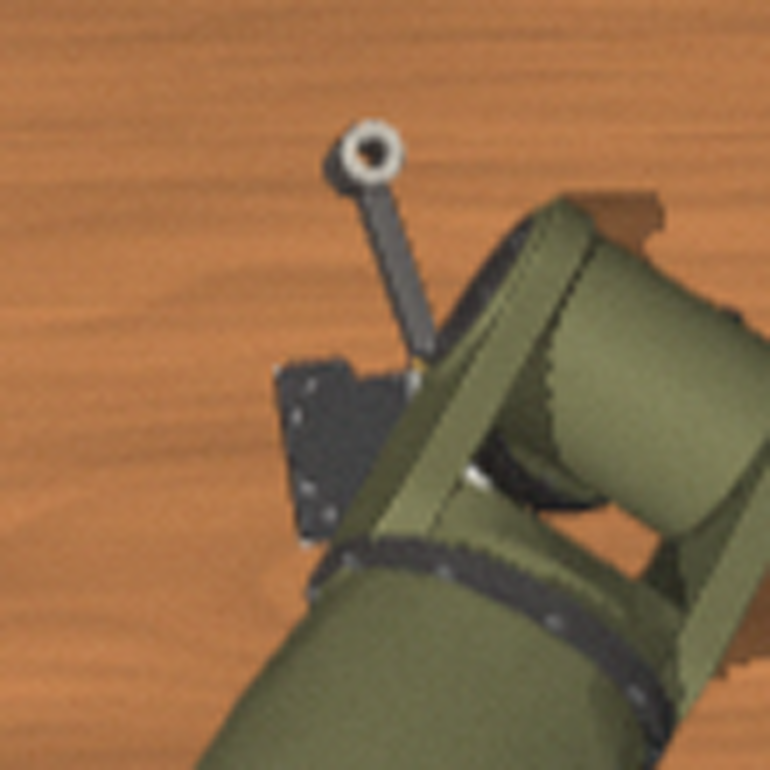

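Run:
```python
from h import *
from m import px
P=lambda z:[456.1+196*.9942-14*.1078-.35, -317.38+196*.1078+14*.9942, z]
for z in(36,195.3):
  print(proj('top',[P(z)]),proj('side',[P(z)]))
print(px(280,140,7,(372,152)),px(260,90,7,(266,270)))
print(px(280,140,7,(297,214)),px(270,120,7,(179,327)))
```

```text
[[321.91802271 170.36174978]] [[295.21219172 165.83571874]]
[[332.38682031 161.17989236]] [[297.54252838 127.70307507]]
[332.7142857142857, 161.28571428571428] [297.57142857142856, 128.14285714285714]
[322.0, 170.14285714285714] [295.14285714285717, 166.28571428571428]
```

>>> {"fn": "jog_arm", "kwargs": {"commands": [[0, 0.02, 0, 0, 0, 0, 0], [-0.001, 0.06, 0, 0, 0, 0.01, 0], [-0.002, 0.11, 0, 0, 0, 0.02, 0], [-0.004, 0.16, 0, 0, 0, 0.03, 0], [-0.005, 0.21, 0, 0, 0, 0.04, 0], [-0.006, 0.26, 0, 0, 0, 0.0514, 0], [-0.007, 0.3, 0, 0, 0, 0.0514, 0], [-0.008, 0.325, 0, 0, 0, 0.0514, 0], [-0.008, 0.3357, 0, 0, 0, 0.0514, 0], [-0.008, 0.3357, 0, 0, 0, 0.0514, 0]]}}

```text
clock: 26.0
eef_pos: [515.3, 25.7, 164.5]
eef_rot: [-3.142, 0.0, 0.217]
wrist_force: [-0.2, -0.5, -7.0]
finger_gap: 11.8
```

>>> {"fn": "jog_arm", "kwargs": {"commands": [[0, 0, -0.01, 0, 0, 0, 0], [0, 0, -0.02, 0, 0, 0, 0], [0, 0, -0.03, 0, 0, 0, 0], [0, 0, -0.04, 0, 0, 0, 0], [0, 0, -0.044, 0, 0, 0, 0], [0, 0, -0.044, 0, 0, 0, 0], [0, 0, -0.044, 0, 0, 0, 0], [0, 0, -0.044, 0, 0, 0, 0], [0, 0, -0.044, 0, 0, 0, 0], [0, 0, -0.044, 0, 0, 0, 0]]}}

```text
clock: 27.25
eef_pos: [515.6, 25.4, 120.8]
eef_rot: [-3.142, -0.0, 0.216]
wrist_force: [-0.2, 0.2, -7.5]
finger_gap: 11.5
```

```bash
cat > ov.py <<'E'
from h import *
import sys
tag=sys.argv[1]
s=manip.read_state();print(s['eef_pos'],s['eef_rot'],s['finger_gap'],s['wrist_force'],s['moment'])
snap('side','sd'+tag);snap('top','tp'+tag)
y=s['eef_rot'][2]; c,si=np.cos(y),np.sin(y); zu=s['eef_pos'][2]-4.7
L=s['eef_pos'][:2]-[c*67.8-si*.1, si*67.8+c*.1]; E=L+[c*196-si*14,si*196+c*14]
F=np.array([449.14,10.78]); f=.2158; G=F+[np.cos(f)*196-np.sin(f)*14,np.sin(f)*196+np.cos(f)*14]
print('lever',L,E,zu,'fix',F,G)
for n,x0,y0,w,h,S in(('side',205,140,105,100,7),('top',190,140,70,110,7)):
    im=cv2.imread(f"pics/{'sd' if n=='side' else 'tp'}{tag}.png")[y0:y0+h,x0:x0+w]; im=cv2.resize(im,None,fx=S,fy=S,interpolation=cv2.INTER_CUBIC)
    raw=im.copy()
    for p,r,z,col in((L,26,zu,(0,0,255)),(L,26,zu+36,(0,0,255)),(L,15,zu+36,(0,0,255)),(E,14,zu+36,(0,0,255)),(E,6.5,zu+36,(0,0,255)),(E,14,zu,(0,0,255)),(F,27,70,(255,0,0)),(F,16,70,(255,0,0)),(G,15,70,(255,0,0))):
        a=np.arange(0,6.28,.12); q=proj(n,np.c_[p[0]+r*np.cos(a),p[1]+r*np.sin(a),0*a+z]); b=(q-[x0,y0]+.5)*S-.5
        for v in b: cv2.circle(im,(int(v[0]),int(v[1])),1,col,-1)
    cv2.imwrite(f'pics/ov_{n}{tag}.png',im); cv2.imwrite(f'pics/raw_{n}{tag}.png',raw)
E
python3 ov.py a
```

```text
[515.56715553  25.37501839 120.79551419] [-3.14158913e+00 -1.77234032e-04  2.15738639e-01] 11.534788505942167 [-0.21913887  0.24794918 -7.47785917] [-0.02014762 -0.00681093 -0.0087983 ]
lever [449.36026535  10.76345815] [637.81973336  66.39644225] 116.09551419430917 fix [449.14  10.78] [637.59605394  66.4245481 ]
```

View pics/ov_sidea.png

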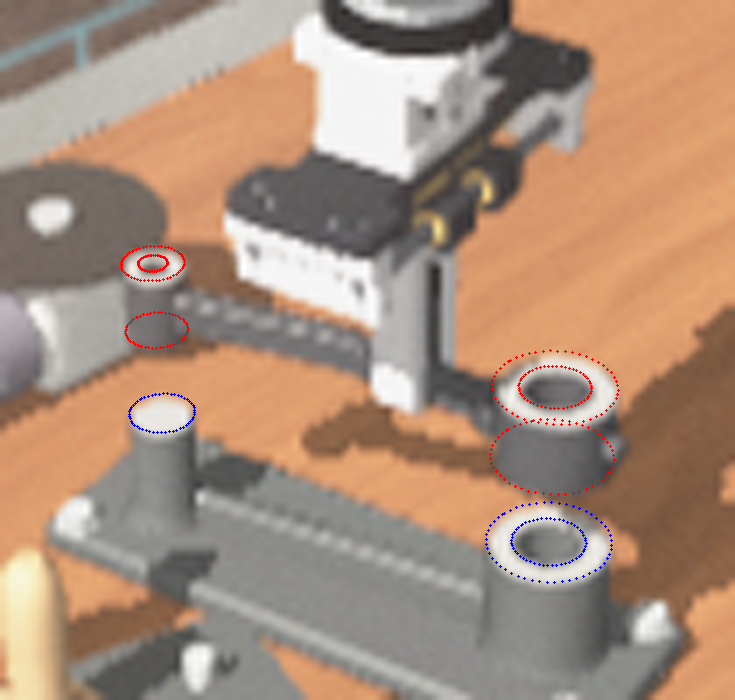

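View pics/ov_topa.png

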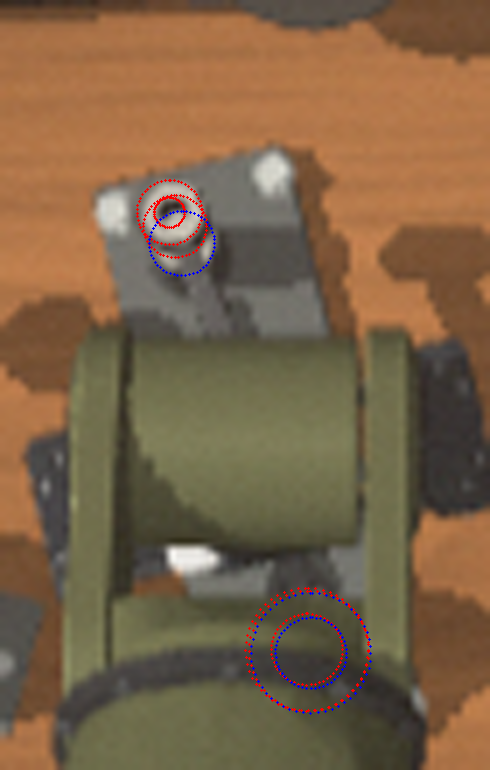

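>>> {"fn": "jog_arm", "kwargs": {"commands": [[0, 0, -0.006, 0, 0, 0, 0], [0, 0, -0.012, 0, 0, 0, 0], [0, 0, -0.018, 0, 0, 0, 0], [0, 0, -0.024, 0, 0, 0, 0], [0, 0, -0.029, 0, 0, 0, 0], [0, 0, -0.031, 0, 0, 0, 0], [0, 0, -0.031, 0, 0, 0, 0], [0, 0, -0.031, 0, 0, 0, 0], [0, 0, -0.031, 0, 0, 0, 0], [0, 0, -0.031, 0, 0, 0, 0]]}}

```text
clock: 28.6
eef_pos: [515.6, 25.3, 89.8]
eef_rot: [3.142, -0.0, 0.216]
wrist_force: [-0.4, 0.7, -6.9]
finger_gap: 11.2
```

```bash
python3 ov.py b
```

```text
[515.57654674  25.34580055  89.81198929] [ 3.14155945e+00 -1.87514771e-04  2.15665388e-01] 11.246580320672157 [-0.38013806  0.72097216 -6.86504614] [-0.02714839  0.02091465 -0.02094538]
lever [449.36858643  10.73909003] [637.83212907  66.35826925] 85.11198929117633 fix [449.14  10.78] [637.59605394  66.4245481 ]
```

View pics/ov_sideb.png

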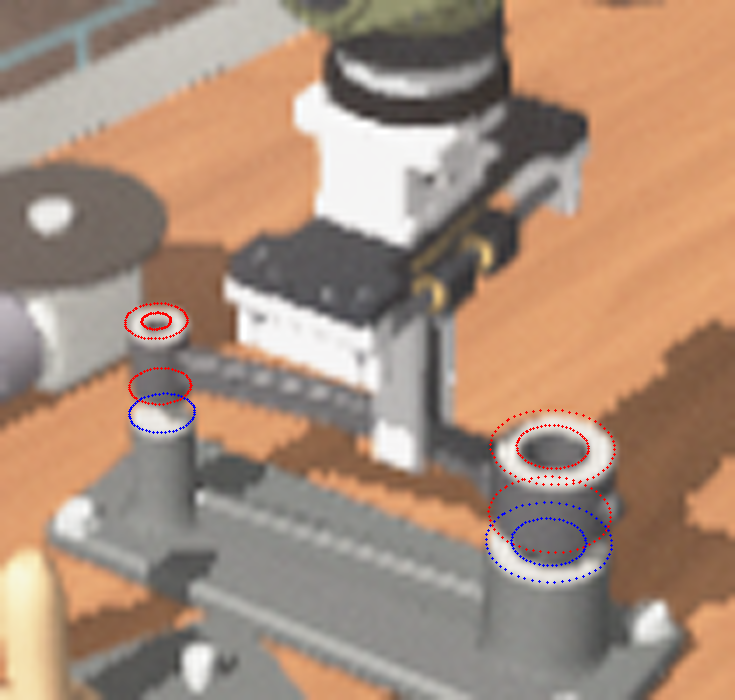

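View pics/raw_sideb.png

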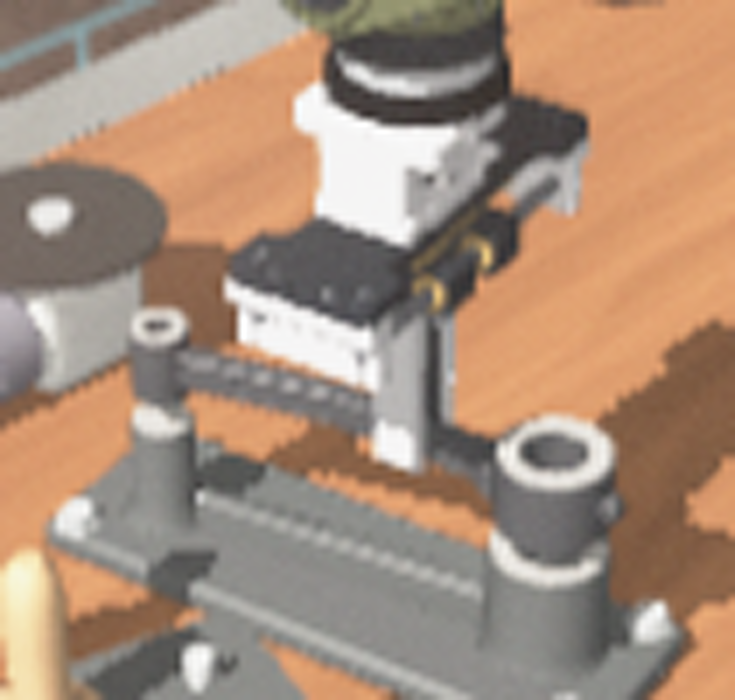

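View pics/tpb.png

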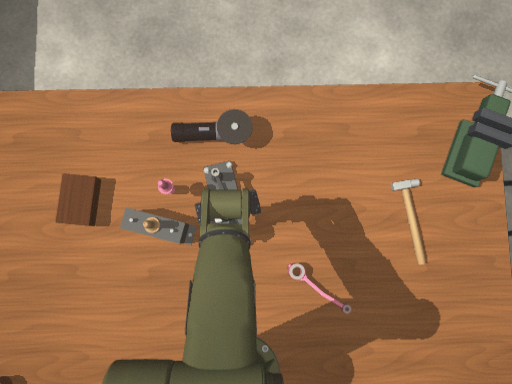

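Run:
```python
from h import *
a=cv2.imread('pics/sdb.png')[195:230,270:300]; b=cv2.imread('pics/side0.png')[200:235,270:300]
A=[cv2.resize(i,None,fx=13,fy=13,interpolation=cv2.INTER_CUBIC) for i in(a,b)]
cv2.imwrite('pics/z1.png',np.hstack(A))
a=cv2.imread('pics/sdb.png')[175:205,215:245]; b=cv2.imread('pics/side0.png')[185:215,215:245]; c=cv2.imread('pics/tpb.png')[160:190,200:230]
for i,z in zip((a,b,c),'abc'):pass
cv2.imwrite('pics/z2.png',np.hstack([cv2.resize(i,None,fx=8.5,fy=8.5,interpolation=cv2.INTER_CUBIC) for i in(a,b,c)]))
L=np.array([449.37,10.74]);E=np.array([637.83,66.36]);F=np.array([449.14,10.78]);G=np.array([637.6,66.42])
for n,p,z,o,s,sh in (('side',L,121.1,(270,195),13,0),('side',F,70,(270,200),13,390),('side',E,121.1,(215,175),8.5,0),('side',G,70,(215,185),8.5,255),('top',E,121.1,(200,160),8.5,510)):
  print(n,z,(proj(n,[[*p,z]])[0]-o+.5)*s-.5+[sh,0])
```

```text
side 121.1 [181.76416658 115.34970945]
side 70 [564.71726254 226.57124198]
side 121.1 [105.05845033  92.53394361]
side 70 [367.02993556 119.24836152]
top 121.1 [637.16406991 102.82485615]
```

View pics/z1.png

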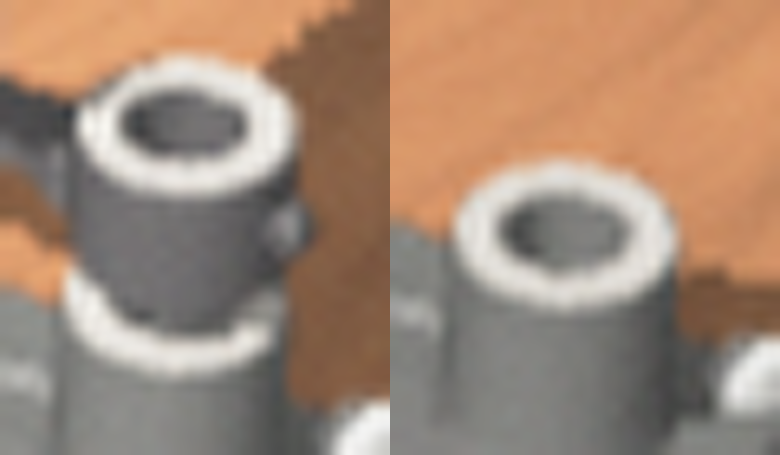

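View pics/z2.png

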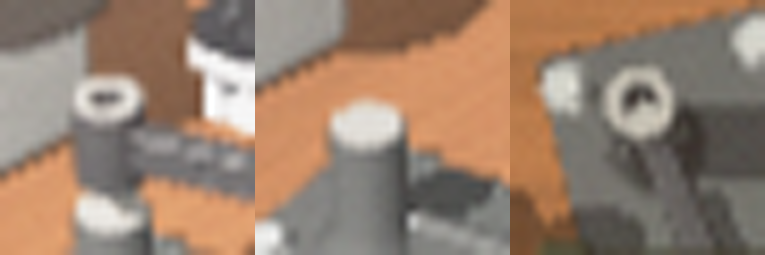

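>>> {"fn": "jog_arm", "kwargs": {"commands": [[0.0003, 0, 0, 0, 0, 0, 0], [0.0006, 0, 0, 0, 0, 0, 0], [0.0006, 0, 0, 0, 0, 0, 0], [0.0006, 0, 0, 0, 0, 0, 0], [0.0006, 0, 0, 0, 0, 0, 0], [0.0006, 0, 0, 0, 0, 0, 0], [0.0006, 0, 0, 0, 0, 0, 0], [0.0006, 0, 0, 0, 0, 0, 0], [0.0006, 0, 0, 0, 0, 0, 0], [0.0006, 0, 0, 0, 0, 0, 0]]}}

```text
clock: 29.95
eef_pos: [516.1, 25.3, 89.7]
eef_rot: [3.142, -0.0, 0.216]
wrist_force: [-1.0, -0.3, -7.7]
finger_gap: 11.9
```

Run:
```python
from h import *
s=manip.read_state();print(s['clock'],s['eef_pos'],s['eef_rot'],s['finger_gap'],s['wrist_force'],s['moment'])
snap('side','fin')
```

```text
29.95 [516.13666632  25.34931409  89.71527853] [ 3.14157611e+00 -1.59551474e-05  2.15691678e-01] 11.861486437306093 [-1.0061031  -0.28336852 -7.6804956 ] [-0.00416784 -0.01088063  0.03724653]
```

View pics/fin.png

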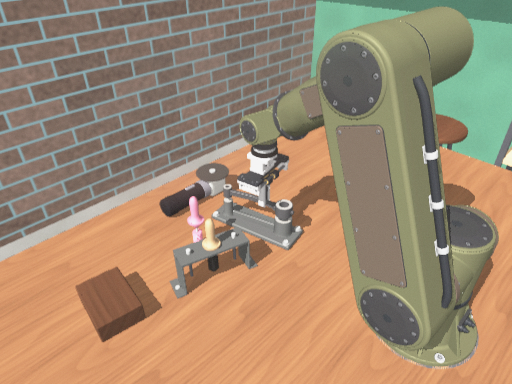

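The last picture shows the lever held level over both posts (hub near pixel (284, 205), eye near (228, 187)). The brush is back in the rack at about (211, 240). I'm handing it in.

```bash
python3 -c "
from cell import manip
print(manip.sign_off())"
```

```text
the job is handed in; nothing more can be done
None
```

The job is done and handed in at 30 s, with the lever still held over the fixture for you to drop the pin through.

**Scrubbing:** The brush went to the bottom of the socket, up until its tip was about 1–2 mm below the mouth, and back to the bottom. I felt the bottom both times, at the same tool height, with about 5 N. The brush hangs upright in its rack hole, released.

**Lever:** It is gripped across the web at the balance point. The measured weight is about 7.5 N with almost no moment, and it hangs level. The underside is about 15 mm above both posts.

**Alignment:** The bore and eye lined up with the socket and rest post to about 1 mm in the side view. The overhead view could only confirm the eye, because the arm hid the hub. Both views put the lever slightly too far towards the robot, so I moved it 0.6 mm further out. I did not measure the offset again after that.

**Uncertainty:** The two cameras disagreed by about 3 mm on absolute positions. I averaged them and checked the brush and lever relative to the fixture in the images.

**Other items:** I did not touch the hammer, block, grinder or pink look-alikes, and they appear unmoved in the last pictures.

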